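# Index the striping wheel one hole

## Task

The striped bowl stands on a decorating wheel that is locked by a spring index pin on the wheel's arm. Gently, without pinching, hook a fingertip under the pin's pull ring, lift the pin out of its hole, swing the arm one hole and no further towards the pot of brushes, let the pin drop fully into that hole, and leave the ring. The bowl must stay upright on the centre of the wheel, and the brush pot, the jar and the beaker are to be left where they stand.

Things in the scene. Friction and masses are not known exactly. Their poses are not given: they have to be found in the camera images.
- stand: Fixed round index plate, 374 mm across, top 30 mm above the bench. Origin: centre of its underside, on the wheel's vertical axis. Its x axis points from there to the hole that holds the pin at the start, roughly away from the robot (yaw varies); +y is to the robot's left. 16 equal holes, 13 mm wide, on a circle of radius 160 mm, 22.5 degrees (0.3927 rad, 63 mm) apart.
- wheel (a joint): Turn of the wheel with its arm about the stand's vertical axis, rad. 0: arm along the stand's x, pin in the starting hole. Positive swings the arm towards the stand's +y (robot's left); +-0.3927 are the neighbouring holes, stops at +-0.95. Friction about 0.12 N m, stays where left; a pin in a hole leaves 0.01 rad of play.
- wheel_head (a point): Centre of the top of the wheel head, a disc of radius 100 mm, 60 mm above the bench. From under it the grey arm, 30 mm wide, 36 to 48 mm above the bench, reaches out 177 mm from the axis; near its end stands the pin's sleeve, radius 12.5 mm, top 72 mm above the bench.
- pin (a joint): Lift of the upright index pin, m: 0 fully down in a hole, 0.024 at the upper stop. Pin 10 mm thick, round tip, 160 mm from the wheel axis; the tip goes 14 mm into the hole, so it must be lifted over 14 mm to swing. Spring and weight pull it down with about 5 N at 0, 8 N at the top. Let go between holes it rests on the plate at about 0.014 and can slide on to a hole.
- pull_ring: Steel ring rigid on the pin's top, polished and wet (friction under 0.1: a light pinch slides off, a hard one is a fault), 50 mm inside, bar 7 mm thick. Origin: centre of its opening, 105 mm above the bench with the pin down, 144 mm from the wheel axis. x: level, from pin to wheel axis; y: level, in its plane. It leans 35 degrees, top to the axis (top bar 16 mm along x, 23 mm above the origin): a finger sloping down along x passes under it.
- bowl: Loose white bowl with dark stripes, 144 mm across the rim, 85 mm high, about 0.5 kg, upright on the centre of the wheel head, turning with it. Origin: centre of its underside. Must stay upright on the wheel's centre.
- brush_pot: Loose terracotta pot, 98 mm across, 100 mm high, with upright brushes reaching 207 mm. Origin: centre of its underside. It stands beside the wheel, 300 to 450 mm from its axis, on the left (+y of the stand) or on the right: the arm is to be swung to that side.
- glaze_jar: Loose white jar, 84 mm across, 110 mm high, on the other side of the wheel. Origin: centre of its underside. Leave alone.
- beaker: Loose small terracotta beaker, 68 mm across, 75 mm high, beyond the wheel on the right. Origin: centre of its underside. Leave alone.
Things that resemble listed ones, but are neither listed nor needed, are in the scene too. Leave any purple look-alike of the brush_pot alone. Leave any yellow look-alike of the bowl alone.

How it is judged:
On the way, in this order (a step that is already met when the one before it is completed fails the run):
1. the pin is lifted clear of its starting hole by a finger in the ring, before the arm swings (value of joint pin above 0.0135 m and value of joint wheel between -0.08 and 0.08 rad and contact force between the fingers and pull_ring above 1 N), for 0.05 s.
2. the arm is swung towards the brush pot with the pin out (value of joint pin above 0.011 m and ((y of brush_pot in the frame of stand above 0 m and value of joint wheel between 0.12 and 0.36 rad) or (y of brush_pot in the frame of stand below 0 m and value of joint wheel between -0.36 and -0.12 rad))), for 0.05 s.
At the end, for the whole second after the job is handed in: The arm stands one hole (0.3927 rad, within 0.025) from its start on the side of the brush pot, at rest, the pin fully down (under 3 mm of lift); the bowl is upright and within 12 mm of the wheel axis; brush pot, jar and beaker are within 15 mm of where they stood (((y of brush_pot in the frame of stand above 0 m and value of joint wheel between 0.3677 and 0.4177 rad) or (y of brush_pot in the frame of stand below 0 m and value of joint wheel between -0.4177 and -0.3677 rad)) and value of joint pin below 0.003 m and velocity of joint wheel between -0.05 and 0.05 rad/s and horizontal distance between bowl and stand below 0.012 m and angle between bowl's own z axis and vertical below 0.1 rad and distance of each of brush_pot, glaze_jar, beaker from where it was at the start of the episode below 0.015 m); the robot touches nothing.
It fails at once if the bowl is lifted, tipped or shifted off centre (height (world z) of bowl above 0.068 m or horizontal distance between bowl and stand above 0.02 m or angle between bowl's own z axis and vertical above 0.25 rad).
It fails at once if the brush pot, the jar or the beaker is lifted or pushed away (distance of any of brush_pot, glaze_jar, beaker from where it was at the start of the episode above 0.025 m).
It fails at once if the arm is swung past the next hole, or well off to the wrong side (value of joint wheel above 0.56 rad or value of joint wheel below -0.56 rad or (y of brush_pot in the frame of stand above 0 m and value of joint wheel below -0.2 rad) or (y of brush_pot in the frame of stand below 0 m and value of joint wheel above 0.2 rad)).
It fails at once if the ring is pinched or wrenched (over 28 N) (contact force between the fingers and pull_ring above 28 N).
It also fails if it takes over 48 s, if anything falls off the work surface, if the arm or the gripper's body presses on something with over 40 N, if the wrist force passes 120 N, or if a joint passes its speed limit or range.

## Robot

A 6-joint arm with a two-finger parallel gripper is mounted at the origin on the work surface. World frame = base frame: x ahead of the robot, y to its left, z up, the work surface at z = 0. Lengths are in m, angles in rad, forces in N, time in s.
With the tool pointing down it reaches from about 0.275 to 1 m from the base axis. Payload 8.4 kg.
Tool frame: the origin (TCP) lies at the very end of the fingers, on their centre line; the grasp point (between the pads) lies 19 mm behind it; z points along the fingers, y is the line along which they close (so a half turn about z gives the same grasp; the last joint's range is limited). The gripper opens to 85 mm and grips with 20 to 120 N. Pads are 22 mm wide; open, the fingers measure 114 mm over their backs; the gripper's body (76 mm by 85 mm) begins 54 mm behind the grasp point. The pads swing forward as they close: fully open they stand 13 mm farther back than shut.
Start: joints at [1.241, 0.353, 1.633, -0, 1.155, -0.002], TCP at [0.201, 0.592, 0.231] pointing down, gripper open.
Joint ranges: [-2.63, 2.63], [-0.92, 2.1], [0.06, 2.66], [-1.3, 4.44], [0, 2.69], [-3.02, 3.02]. Speed limits (rad/s): [2.22, 2.22, 2.79, 3.14, 3.14, 3.14].

## Interface

Orientations are given as a unit quaternion [x, y, z, w].
In Python, from cell import observe, camera, camera_params, bot gives the robot as it stands.
- The arm moves only by the tool move_arm, never from a script. Its argument "rows" is a list that holds one entry, the list of rows, each a list of 4 numbers: the shift along the tool's x, y, z in mm, then the turn about the tool's z in rad. In form: [[[tx, ty, tz, spin], ...]]. A call has 1 to 5 rows; each row shifts and turns the commanded pose from where the row before left it, along the tool's axes as they then stand; what a row does not reach is not made up. A row lasts 1/10 s, in which the tool goes at most 50 mm and 8.59 degrees, less where a joint would pass 70% of its speed; a pose out of reach is approached as far as the arm can. A call with a gripper value outside its range is refused whole. "claw" is the opening, from 0 (shut) to 1 (fully open), set as the call begins (left out, the last holds). The fingers move at their own pace and stop on an object; "squeeze" is the grip in N (left out, the last holds). Time passes only in rows, so rows that do not move let the fingers close. It gives the time, the measured TCP pose, the force, the opening and the grip force at its end, in the units of the state.
- observe(): the state, without advancing time (a new reading comes with each control period).
- camera(name): name is "scene" or "top" or "wrist"; returns the picture (400x640x3 uint8, red, green, blue); there is no depth.
- camera_params(name): a dict with "camera_matrix" (3x3 intrinsics, pixels), "extrinsics" (4x4, takes a point from camera to world coordinates). Camera axes: x right, y up, looking along -z (the intrinsics and any distortion apply to the point x, -y, -z); pixel columns grow to the right and rows downward; lengths in m; the calibration is good to about 2 mm. A picture is of the moment at which its call begins: read the wrist's pose just before it. camera_params takes no time and is no camera call; for the wrist camera it gives the pose at the moment of the call.
- bot.hand_in(): hands the job in; it is judged then, once.
The state is a dict: "clock": time; "joint_positions": joint angles; "qvel": joint speeds; "effort": joint torques, N m; "eef_pos": TCP position; "tcp_rot": TCP orientation; "wrist_force": force on the tool from outside, world axes, zero at the start; "wrist_torque": the same for the moment, N m; "grip_width": finger opening in m; "grip_force": force on a finger pad.
Only numpy, scipy, OpenCV 4.12 (cv2) and the standard library are available. Lean on these libraries where they do the work, as an engineer would, in place of code of your own. Each camera call takes 0.05 s, during which the arm holds its last target. There are 200 camera calls.

## Working session

There is one attempt and no reset: what is moved stays moved. The work goes in short steps, Python scripts to look and compute and a tool call to move; the robot and the scene stay as the last step left them, time stands still between calls to the robot, and variables do not carry over. Pictures are saved under pics/ and viewed, at most 10 in all, crops included, and the job is handed in when it is done.

Besides the shell and the picture viewer there is one more tool, called after "Emit:" by a JSON object that holds its "api" and its "payload". move_arm: Moves the arm, as the interface text tells. Its arguments: {"type":"object","properties":{"rows":{"type":"array"},"claw":{"type":"number"},"squeeze":{"type":"number"}},"required":["rows"]}

```bash
mkdir -p pics; ls
python3 - <<'E'
from cell import *
import cv2
s=observe();print(s)
for n in("scene","top"):
    p=camera_params(n);print(n,p)
    cv2.imwrite(f"pics/{n}0.png",camera(n)[:,:,::-1])
E
```

```text
pics
{'clock': 0.0, 'joint_positions': array([ 1.24060376e+00,  3.53671119e-01,  1.63413875e+00,  2.65895136e-05,
        1.15519781e+00, -2.39626091e-03]), 'qvel': array([ 0.0009054 ,  0.0005839 ,  0.00147652, -0.00179355, -0.00059694,
       -0.000627  ]), 'effort': array([ 9.44325948e-04, -6.05258060e+01, -3.42058825e+01,  2.13591698e-04,
        9.44887928e-03, -2.50203340e-05]), 'eef_pos': array([0.2010578 , 0.59127105, 0.23054536]), 'tcp_rot': array([ 1.63170615e-01,  9.86597613e-01, -6.95738626e-04, -1.29105194e-04]), 'wrist_force': array([-0.66788508,  0.32109563, -0.84956995]), 'wrist_torque': array([ 0.05880402, -0.00679139, -0.00185468]), 'grip_force': 0.0, 'grip_width': 0.08540922246106596}
scene {'camera_matrix': array([[453.30390799,   0.        , 315.03272655],
       [  0.        , 453.30390799, 198.582541  ],
       [  0.        ,   0.        ,   1.        ]]), 'extrinsics': array([[-0.35243724, -0.70315894,  0.61753988,  1.26785571],
       [ 0.93583384, -0.26603374,  0.23117324,  0.26925847],
       [ 0.00173492,  0.65938877,  0.75180013,  0.92542971],
       [ 0.        ,  0.        ,  0.        ,  1.        ]])}
top {'camera_matrix': array([[391.28855986,   0.        , 313.3105283 ],
       [  0.        , 391.28855986, 197.82953893],
       [  0.        ,   0.        ,   1.        ]]), 'extrinsics': array([[ 0.00566816,  0.98981137, -0.14227201,  0.40728621],
       [-0.99995388,  0.00450732, -0.00848029,  0.00442911],
       [-0.00775262,  0.14231351,  0.98979127,  1.31942247],
       [ 0.        ,  0.        ,  0.        ,  1.        ]])}
```

View pics/scene0.png

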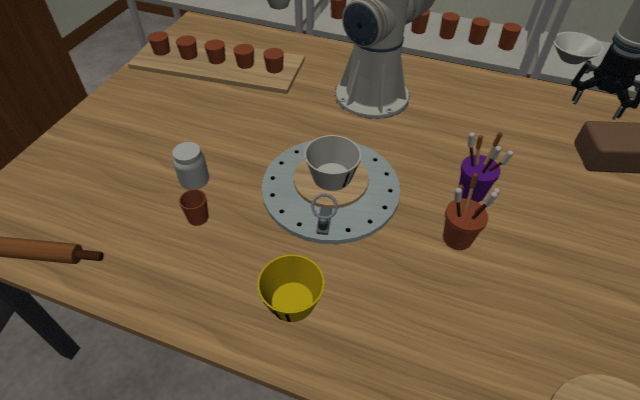

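View pics/top0.png

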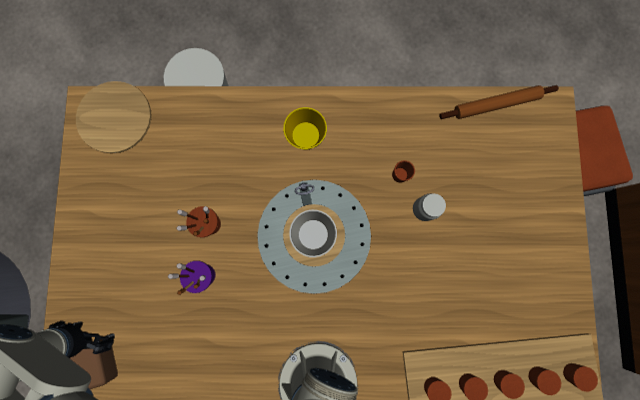

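The scene camera looks back at the robot. The terracotta brush pot is at scene (462,225), top (202,222), with its purple look-alike at scene (480,180). The pin ring is at scene (324,207), top (304,188). The jar is at scene (190,165), the beaker at (196,208) and the striped bowl at (333,165), with the yellow bowl at (292,288) as decoy. The pot stands on the robot's left.

```bash
cat > h.py <<'E'
import numpy as np,cv2
from cell import *
def ray(n,u,v,p=None):
    p=p or camera_params(n);K=p["camera_matrix"];E=p["extrinsics"]
    d=E[:3,:3]@np.array([(u-K[0,2])/K[0,0],-(v-K[1,2])/K[1,1],-1.]);return E[:3,3],d/np.linalg.norm(d)
def onz(n,u,v,z,p=None):
    o,d=ray(n,u,v,p);return o+d*(z-o[2])/d[2]
def tri(rs):
    A=np.zeros((3,3));b=np.zeros(3)
    for o,d in rs:
        P=np.eye(3)-np.outer(d,d);A+=P;b+=P@o
    x=np.linalg.solve(A,b);return x,[np.linalg.norm((np.eye(3)-np.outer(d,d))@(x-o)) for o,d in rs]
E
python3 - <<'E'
from h import *
print([a for a in dir(bot) if a[0]!='_'])
for n,(cx,cy,R) in {"top":(313,236,62),"scene":(331,188,80)}.items():
    im=cv2.imread(f"pics/{n}0.png");g=cv2.cvtColor(im,cv2.COLOR_BGR2GRAY)
    h=cv2.cvtColor(im,cv2.COLOR_BGR2HSV)
    m=((g<60)).astype(np.uint8)
    nn,l,st,c=cv2.connectedComponentsWithStats(m)
    P=[]
    for i in range(1,nn):
        if 2<=st[i,4]<45 and np.hypot(*(c[i]-[cx,cy]))<R:
            p=onz(n,*c[i],.03);P.append(p[:2])
    P=np.array(P)
    # circle fit with known radius, robust
    from scipy.optimize import least_squares
    r=least_squares(lambda q:np.hypot(*(P-q).T)-.16,[.38,0],loss="soft_l1",f_scale=.003)
    e=np.hypot(*(P-r.x).T)-.16;ok=abs(e)<.006
    a=np.degrees(np.arctan2(*(P-r.x)[ok].T[::-1]))
    print(n,r.x,len(P),ok.sum(),np.sort(np.round(a%22.5,1)),np.sort(a.round()))
top=cv2.imread("pics/top0.png");sc=cv2.imread("pics/scene0.png")
a=cv2.resize(top[170:215,275:335],None,fx=9,fy=9,interpolation=2)[:400]
b=cv2.resize(sc[185:245,295:355],None,fx=6.6667,fy=6.6667,interpolation=2)[:400,:260+140]
cv2.imwrite("pics/ring.png",np.hstack([a[:,:400],b]))
E
```

```text
['PlanningError', 'hand_in']
top [0.46950543 0.01401508] 21 16 [11.9 12.  12.1 12.2 12.2 12.2 12.3 12.3 12.3 12.4 12.4 12.4 12.5 12.6
 12.7 12.9] [-168. -145. -123. -100.  -78.  -55.  -33.  -10.   12.   35.   58.   80.
  103.  125.  147.  170.]
scene [0.46837035 0.0142327 ] 13 12 [12.1 12.1 12.2 12.2 12.2 12.3 12.4 12.5 12.5 12.6 12.8 12.8] [-123. -100.  -78.  -55.  -33.  -10.   35.   57.   80.  103.  125.  148.]
```

View pics/ring.png

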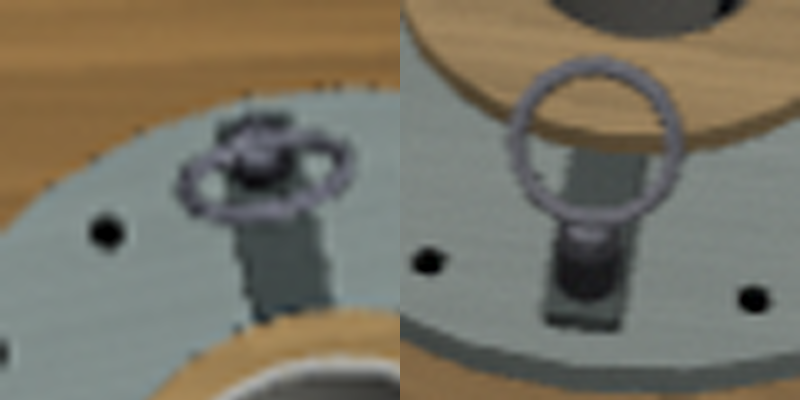

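Run:
```python
from h import *
print(tri([ray("top",304.4,189.1),ray("scene",324.3,206)]))
print("pot",onz("top",203,222,.1),"jar",onz("top",431,205,.11),"block",onz("top",95,365,.08))
```

```text
(array([0.60891822, 0.04447412, 0.10550959]), [np.float64(0.0015345837721534783), np.float64(0.0015345837721535247)])
pot [0.50462002 0.35946892 0.1       ] jar [ 0.56028402 -0.35103367  0.11      ] block [0.07113035 0.67309194 0.08      ]
```

Emit:
{"api": "move_arm", "payload": {"rows": [[[0,0,-45,0.149],[40,-15,-20,0.149],[40,-15,-20,0.149],[40,-15,-20,0.149],[40,-15,-10,0.149]]], "claw": 0}}

```text
clock: 0.6
eef_pos: [0.0408, 0.6485, 0.3484]
tcp_rot: [0.514, 0.858, 0.001, -0.0]
wrist_force: [0.1, 0.8, 0.6]
grip_width: 0.0126
grip_force: 0.0
```

Emit:
{"api": "move_arm", "payload": {"rows": [[[0,0,0,0.149],[0,0,0,0.149],[0,0,0,0.149],[0,0,0,0.149],[0,0,0,0.149]]]}}

```text
clock: 1.1
eef_pos: [0.0423, 0.648, 0.3458]
tcp_rot: [0.791, 0.612, -0.0, 0.0]
wrist_force: [-0.6, -0.1, 0.3]
grip_width: -0.0
grip_force: 0.0
```

```bash
python3 -c "
from h import *
s=observe();print(s['joint_positions'].round(3),s['eef_pos'],s['tcp_rot'],s['clock'])"
```

```text
[1.503 0.311 1.44  0.    1.391 1.756] [0.04230559 0.64795067 0.34576393] [ 7.90652439e-01  6.12265058e-01 -3.12258231e-04  3.48989707e-04] 1.1
```

Emit:
{"api": "move_arm", "payload": {"rows": [[[-24,-35,0,0],[-24,-35,0,0],[-24,-35,0,0],[-24,-35,0,0],[-24,-35,0,0]]]}}

```text
clock: 1.6
eef_pos: [-0.1579, 0.5736, 0.3459]
tcp_rot: [0.789, 0.615, -0.0, 0.0]
wrist_force: [-1.0, 0.4, -0.1]
grip_width: -0.0002
grip_force: 0.0
```

Emit:
{"api": "move_arm", "payload": {"rows": [[[0,0,0,0.149],[0,0,0,0.149],[0,0,0,0.149],[0,0,0,0.149],[0,0,0,0.149]]]}}

```text
clock: 2.1
eef_pos: [-0.1566, 0.5743, 0.3459]
tcp_rot: [0.959, 0.283, -0.0, 0.0]
wrist_force: [-0.1, -1.5, -0.3]
grip_width: -0.0001
grip_force: 0.0
```

Emit:
{"api": "move_arm", "payload": {"rows": [[[0,0,0,0.149],[0,0,0,0.149],[0,0,0,0.149],[0,0,0,0.149],[0,0,0,0.149]]]}}

```text
clock: 2.6
eef_pos: [-0.032, 0.5806, 0.3303]
tcp_rot: [0.996, 0.02, -0.082, -0.0]
wrist_force: [0.5, 0.7, -0.2]
grip_width: 0.0002
grip_force: 0.0
```

```bash
python3 -c "
from h import *
s=observe();print(s['joint_positions'].round(3),s['eef_pos'],s['tcp_rot'],s['clock'])"
```

```text
[1.527 0.21  1.616 0.169 1.329 3.017] [-0.03196917  0.58059739  0.33029674] [ 9.96419581e-01  1.95044098e-02 -8.22644966e-02 -3.85423476e-04] 2.6
```

Pressing against the last joint's limit tilts the tool towards -x, which is what I need, so I'll keep going.

Emit:
{"api": "move_arm", "payload": {"rows": [[[-20,0,0,0.149],[-20,0,0,0.149],[-20,0,0,0.149],[-20,0,0,0.149],[-20,0,0,0.149]]]}}

```text
clock: 3.1
eef_pos: [0.0457, 0.5369, 0.2789]
tcp_rot: [0.957, -0.196, -0.215, -0.003]
wrist_force: [0.6, -0.0, -0.0]
grip_width: 0.0003
grip_force: 0.0
```

```bash
cat > st.py <<'E'
from h import *
from scipy.spatial.transform import Rotation as R
s=observe();M=R.from_quat(s['tcp_rot']).as_matrix();z=M[:,2]
print(s['joint_positions'].round(3),s['eef_pos'].round(4),s['clock'],'F',s['wrist_force'].round(1));print(M.round(3).tolist())
print('tilt',np.degrees(np.arccos(-z[2])),'psi',np.degrees(np.arctan2(-z[1],-z[0])))
E
python3 st.py
```

```text
[1.215 0.204 1.8   0.457 1.236 3.016] [0.0457 0.5369 0.2789] 3.1 F [ 0.6 -0.  -0. ]
[[0.83, -0.377, -0.411], [-0.374, -0.923, 0.091], [-0.413, 0.078, -0.907]]
tilt 24.868141768089615 psi -12.47930746889775
```

```bash
cat > pl.py <<'E'
import sys
from h import *
from scipy.spatial.transform import Rotation as R
def plan(target,n,spin=0.):
    s=observe();M=R.from_quat(s['tcp_rot']).as_matrix();d=(np.array(target)-s['eef_pos'])*1000/n;out=[]
    for i in range(n):
        out.append([*np.round(M.T@d,0).astype(int).tolist(),round(spin/n,3)])
        M=M@R.from_rotvec([0,0,spin/n]).as_matrix()
    return out
if __name__=="__main__":
    a=list(map(float,sys.argv[1:]));print(plan(a[:3],int(a[3]),a[4] if len(a)>4 else 0))
E
python3 pl.py -.25 .5 .4 10 -1.2
```

```text
[[-28, 15, 1, -0.12], [-30, 12, 1, -0.12], [-31, 8, 1, -0.12], [-32, 5, 1, -0.12], [-32, 1, 1, -0.12], [-32, -3, 1, -0.12], [-31, -7, 1, -0.12], [-30, -11, 1, -0.12], [-29, -14, 1, -0.12], [-27, -18, 1, -0.12]]
```

Emit:
{"api": "move_arm", "payload": {"rows": [[[-28,15,1,-0.12],[-30,12,1,-0.12],[-31,8,1,-0.12],[-32,5,1,-0.12],[-32,1,1,-0.12]]]}}

```text
clock: 3.6
eef_pos: [-0.1042, 0.5178, 0.3389]
tcp_rot: [0.972, 0.1, -0.204, -0.067]
wrist_force: [-0.1, 0.2, 0.4]
grip_width: -0.0003
grip_force: 0.0
```

Emit:
{"api": "move_arm", "payload": {"rows": [[[-32,-3,1,-0.12],[-31,-7,1,-0.12],[-30,-11,1,-0.12],[-29,-14,1,-0.12],[-27,-18,1,-0.12]]]}}

```text
clock: 4.1
eef_pos: [-0.2524, 0.4994, 0.3983]
tcp_rot: [0.899, 0.382, -0.175, -0.124]
wrist_force: [0.7, 0.6, 0.2]
grip_width: 0.0001
grip_force: 0.0
```

```bash
python3 st.py
```

```text
[1.802 0.015 1.75  0.415 1.211 2.453] [-0.2524  0.4994  0.3983] 4.1 F [0.7 0.6 0.2]
[[0.646, 0.644, -0.409], [0.731, -0.677, 0.089], [-0.22, -0.356, -0.908]]
tilt 24.74771339845469 psi -12.242622144531628
```

```bash
python3 -c "
from h import *
cv2.imwrite('pics/s1.png',np.hstack([camera('scene')[:,:,::-1][:260,340:],cv2.resize(camera('wrist')[:,:,::-1],(416,260))]))"; python3 pl.py -.4 .34 .42 6 -.6
```

```text
[[-36, 1, 5, -0.1], [-36, -3, 5, -0.1], [-35, -6, 5, -0.1], [-35, -10, 5, -0.1], [-33, -13, 5, -0.1], [-32, -16, 5, -0.1]]
```

View pics/s1.png

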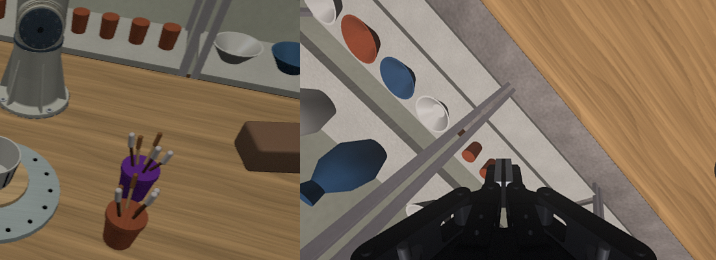

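The shelf is close behind the robot, so I'll add the rest of the tilt on the right side, in front of the base.

Run:
```python
from pl import *
a=plan([.42,.16,.43],15,-1.8)
for i in range(0,15,5):print([a[i:i+5]])
```

```text
[[[12, 44, -22, -0.12], [7, 45, -22, -0.12], [1, 45, -22, -0.12], [-4, 45, -22, -0.12], [-9, 44, -22, -0.12]]]
[[[-15, 43, -22, -0.12], [-20, 41, -22, -0.12], [-24, 38, -22, -0.12], [-29, 35, -22, -0.12], [-33, 31, -22, -0.12]]]
[[[-36, 27, -22, -0.12], [-39, 22, -22, -0.12], [-42, 18, -22, -0.12], [-43, 12, -22, -0.12], [-45, 7, -22, -0.12]]]
```

Emit:
{"api": "move_arm", "payload": {"rows": [[[12,44,-20,-0.12],[7,44,-20,-0.12],[1,45,-20,-0.12],[-4,45,-20,-0.12],[-9,44,-20,-0.12]]]}}

```text
clock: 4.7
eef_pos: [-0.0334, 0.3872, 0.3979]
tcp_rot: [0.749, 0.627, -0.131, -0.169]
wrist_force: [1.0, 0.5, 0.3]
grip_width: -0.0001
grip_force: 0.0
```

Emit:
{"api": "move_arm", "payload": {"rows": [[[-15,43,-20,-0.12],[-20,41,-20,-0.12],[-24,38,-20,-0.12],[-29,35,-20,-0.12],[-33,31,-20,-0.12]]]}}

```text
clock: 5.2
eef_pos: [0.1666, 0.2781, 0.3986]
tcp_rot: [0.55, 0.807, -0.08, -0.198]
wrist_force: [1.0, 0.9, -0.2]
grip_width: 0.0001
grip_force: 0.0
```

Emit:
{"api": "move_arm", "payload": {"rows": [[[-36,27,-20,-0.12],[-39,22,-20,-0.12],[-42,18,-20,-0.12],[-43,12,-20,-0.12],[-45,7,-20,-0.12]]]}}

```text
clock: 5.7
eef_pos: [0.378, 0.1531, 0.4008]
tcp_rot: [0.289, 0.933, -0.018, -0.213]
wrist_force: [0.7, 0.8, 0.3]
grip_width: 0.0002
grip_force: 0.0
```

```bash
python3 st.py
python3 - <<'E'
from pl import *
a=plan([.36,-.36,.42],10,-1.4)
for i in range(0,10,5):print([a[i:i+5]])
E
```

```text
[ 0.229  0.1    1.653  0.185  1.779 -0.739] [0.378  0.1531 0.4008] 5.7 F [0.7 0.8 0.3]
[[-0.742, 0.531, -0.409], [0.547, 0.833, 0.089], [0.388, -0.157, -0.908]]
tilt 24.73027105075824 psi -12.334726413113781
[[[-26, -44, -6, -0.14], [-20, -47, -6, -0.14], [-13, -49, -6, -0.14], [-6, -51, -6, -0.14], [1, -51, -6, -0.14]]]
[[[8, -50, -6, -0.14], [15, -49, -6, -0.14], [22, -46, -6, -0.14], [28, -43, -6, -0.14], [34, -38, -6, -0.14]]]
```

Emit:
{"api": "move_arm", "payload": {"rows": [[[-26,-44,-4,-0.14],[-20,-46,-4,-0.14],[-13,-48,-4,-0.14],[-6,-49,-4,-0.14],[1,-49,-4,-0.14]]]}}

```text
clock: 6.2
eef_pos: [0.3633, -0.0783, 0.4045]
tcp_rot: [-0.026, 0.976, 0.051, -0.208]
wrist_force: [0.1, 0.1, -0.1]
grip_width: -0.0004
grip_force: 0.0
```

Emit:
{"api": "move_arm", "payload": {"rows": [[[8,-49,-4,-0.14],[15,-48,-4,-0.14],[22,-45,-4,-0.14],[28,-42,-4,-0.14],[34,-37,-4,-0.14]]]}}

```text
clock: 6.7
eef_pos: [0.337, -0.3164, 0.4141]
tcp_rot: [-0.347, 0.913, 0.117, -0.179]
wrist_force: [1.1, -0.3, 0.7]
grip_width: -0.0002
grip_force: 0.0
```

```bash
python3 st.py
```

```text
[-0.632  0.192  1.518 -0.175  1.827 -2.939] [ 0.337  -0.3164  0.4141] 6.7 F [ 1.1 -0.3  0.7]
[[-0.695, -0.592, -0.408], [-0.675, 0.732, 0.09], [0.246, 0.338, -0.909]]
tilt 24.6895422683496 psi -12.413456910540704
```

Emit:
{"api": "move_arm", "payload": {"rows": [[[0,0,-20,0.149],[0,0,-20,0.149],[0,0,-20,0.149],[0,0,-20,0.149],[0,0,-20,0.149]]]}}

```text
clock: 7.2
eef_pos: [0.3786, -0.3237, 0.5055]
tcp_rot: [0.015, 0.977, 0.043, -0.21]
wrist_force: [-0.3, 0.1, -0.6]
grip_width: -0.0001
grip_force: 0.0
```

Emit:
{"api": "move_arm", "payload": {"rows": [[[0,0,0,0.149],[0,0,0,0.149],[0,0,0,0.149],[0,0,0,0.149],[0,0,0,0.149]]]}}

```text
clock: 7.7
eef_pos: [0.3784, -0.3236, 0.5047]
tcp_rot: [0.37, 0.904, -0.036, -0.211]
wrist_force: [1.3, 0.3, -0.2]
grip_width: 0.0001
grip_force: 0.0
```

Emit:
{"api": "move_arm", "payload": {"rows": [[[0,0,0,0.149],[0,0,0,0.149],[0,0,0,0.149],[0,0,0,0.149],[0,0,0,0.149]]]}}

```text
clock: 8.2
eef_pos: [0.3784, -0.3236, 0.5047]
tcp_rot: [0.673, 0.708, -0.111, -0.183]
wrist_force: [0.5, -0.8, -0.0]
grip_width: 0.0002
grip_force: 0.0
```

Emit:
{"api": "move_arm", "payload": {"rows": [[[0,0,0,0.149],[0,0,0,0.149],[0,0,0,0.149],[0,0,0,0.149],[0,0,0,0.149]]]}}

```text
clock: 8.7
eef_pos: [0.3784, -0.3235, 0.5047]
tcp_rot: [0.885, 0.414, -0.17, -0.13]
wrist_force: [-0.3, 0.1, -0.7]
grip_width: 0.0002
grip_force: 0.0
```

Emit:
{"api": "move_arm", "payload": {"rows": [[[0,0,0,0.149],[0,0,0,0.149],[0,0,0,0.149],[0,0,0,0.149],[0,0,0,0.149]]]}}

```text
clock: 9.2
eef_pos: [0.3784, -0.3236, 0.5047]
tcp_rot: [0.975, 0.064, -0.206, -0.06]
wrist_force: [0.1, 0.8, 0.1]
grip_width: 0.0002
grip_force: 0.0
```

Emit:
{"api": "move_arm", "payload": {"rows": [[[0,0,0,0.149],[0,0,0,0.149],[0,0,0,0.149],[0,0,0,0.149],[0,0,0,0.149]]]}}

```text
clock: 9.7
eef_pos: [0.3784, -0.3236, 0.5047]
tcp_rot: [0.931, -0.295, -0.213, 0.019]
wrist_force: [-0.2, -0.1, 0.3]
grip_width: -0.0003
grip_force: 0.0
```

Emit:
{"api": "move_arm", "payload": {"rows": [[[0,0,0,0.149],[0,0,0,0.149],[0,0,0,0.149],[0,0,0,0.149],[0,0,0,0.149]]]}}

```text
clock: 10.2
eef_pos: [0.3784, -0.3235, 0.5047]
tcp_rot: [0.76, -0.614, -0.191, 0.096]
wrist_force: [0.3, 0.1, 0.2]
grip_width: 0.0
grip_force: 0.0
```

Emit:
{"api": "move_arm", "payload": {"rows": [[[0,0,0,0.149],[0,0,0,0.149],[0,0,0,0.149],[0,0,0,0.149],[0,0,0,0.149]]]}}

```text
clock: 10.7
eef_pos: [0.3777, -0.3246, 0.505]
tcp_rot: [-0.487, 0.847, 0.144, -0.158]
wrist_force: [0.0, -1.2, 1.2]
grip_width: -0.0005
grip_force: 0.0
```

```bash
python3 st.py
```

```text
[-0.604  0.233  1.281 -0.176  2.024  3.018] [ 0.3777 -0.3246  0.505 ] 10.7 F [ 0.  -1.2  1.2]
[[-0.475, -0.78, -0.408], [-0.871, 0.483, 0.09], [0.127, 0.398, -0.908]]
tilt 24.705900834376468 psi -12.439860645269782
```

Now I'll press against the other limit.

Emit:
{"api": "move_arm", "payload": {"rows": [[[0,0,0,0.149],[0,0,0,0.149],[0,0,0,0.149],[0,0,0,0.149],[0,0,0,0.149]]]}}

```text
clock: 11.2
eef_pos: [0.2373, -0.4824, 0.5767]
tcp_rot: [-0.304, 0.928, 0.12, -0.18]
wrist_force: [0.8, -0.3, -0.2]
grip_width: 0.0
grip_force: 0.0
```

```bash
python3 st.py
```

```text
[-0.948  0.263  1.1   -0.312  2.106  3.017] [ 0.2373 -0.4824  0.5767] 11.2 F [ 0.8 -0.3 -0.2]
[[-0.751, -0.52, -0.407], [-0.607, 0.787, 0.114], [0.261, 0.332, -0.906]]
tilt 24.98035044080663 psi -15.649829741204552
```

```bash
cat > kin.py <<'E'
import numpy as np
from scipy.spatial.transform import Rotation as R
from scipy.optimize import least_squares
Q=np.array([[1.2406,.35367,1.63414,0,1.1552,-.0024],[1.503,.311,1.44,0,1.391,1.756],[1.527,.21,1.616,.169,1.329,3.017],[1.215,.204,1.8,.457,1.236,3.016],[1.802,.015,1.75,.415,1.211,2.453],[.229,.1,1.653,.185,1.779,-.739],[-.632,.192,1.518,-.175,1.827,-2.939],[-.604,.233,1.281,-.176,2.024,3.018],[-.948,.263,1.1,-.312,2.106,3.017]])
P=np.array([[.2011,.5913,.2305],[.0423,.648,.3458],[-.03197,.5806,.3303],[.0457,.5369,.2789],[-.2524,.4994,.3983],[.378,.1531,.4008],[.337,-.3164,.4141],[.3777,-.3246,.505],[.2373,-.4824,.5767]])
rz=lambda a:R.from_euler('z',a).as_matrix();ry=lambda a:R.from_euler('y',a).as_matrix()
def fk(q,p):
    h,a2,ox,a3,d,r0=p
    A=rz(q[0]);x=A@[r0,0,h];A=A@ry(q[1]);x=x+A@[0,0,a2];A=A@ry(q[2]);x=x+A@[ox,0,a3]
    A=A@rz(q[3])@ry(q[4])@rz(q[5]);return x+A@[0,0,d],A
par=least_squares(lambda p:np.concatenate([fk(q,p)[0]-x for q,x in zip(Q,P)]),[.3,.5,0,.5,.35,0]).x
if __name__=="__main__":
    print(par,[np.linalg.norm(fk(q,par)[0]-x).round(4) for q,x in zip(Q,P)])
    print(fk(Q[8],par)[1].round(3).tolist())
E
python3 kin.py
```

```text
[2.95543928e-01 5.68275636e-01 5.91931517e-02 4.94209482e-01
 3.43784354e-01 3.14639140e-04] [np.float64(0.0015), np.float64(0.0017), np.float64(0.0012), np.float64(0.0009), np.float64(0.0016), np.float64(0.0015), np.float64(0.0018), np.float64(0.0015), np.float64(0.0021)]
[[0.52, -0.751, -0.407], [-0.787, -0.606, 0.114], [-0.333, 0.261, -0.906]]
```

```bash
cat > sim.py <<'E'
from kin import *
lo=np.array([-2.63,-.92,.06,-1.3,0,-3.02]);hi=np.array([2.63,2.1,2.66,4.44,2.69,3.02])
B=rz(np.pi/2)
def F(q):
    x,A=fk(q,par);return x,A@B
def step(q,row,w):
    x,A=F(q);sx=np.array(row[:3])/1000
    xt=x+A@sx;At=A@rz(row[3])
    def r(qq):
        y,C=F(qq);return np.concatenate([y-xt,w*R.from_matrix(C@At.T).as_rotvec()])
    return least_squares(r,np.clip(q,lo+1e-6,hi-1e-6),bounds=(lo,hi)).x
def info(q):
    x,A=F(q);z=A[:,2];return x.round(3),round(np.degrees(np.arccos(-z[2])),1),round(np.degrees(np.arctan2(-z[1],-z[0])),1)
E
python3 - <<'E'
from sim import *
for w in (.05,.1,.2,.4,1):
    q=Q[7].copy()
    for i in range(5):q=step(q,[0,0,0,.149],w)
    q2=Q[2].copy()
    for i in range(5):q2=step(q2,[-20,0,0,.149],w)
    print(w,info(q),q.round(2),'|',info(q2),q2.round(2))
E
```

```text
0.05 (array([ 0.375, -0.328,  0.506]), np.float64(23.4), np.float64(-24.1)) [-0.66  0.24  1.27 -0.1   2.03  3.02] | (array([-0.122,  0.585,  0.362]), np.float64(35.4), np.float64(-10.8)) [1.44 0.18 1.71 0.65 1.28 3.02]
0.1 (array([ 0.37 , -0.336,  0.507]), np.float64(23.5), np.float64(-23.7)) [-0.67  0.24  1.27 -0.11  2.03  3.02] | (array([-0.116,  0.584,  0.359]), np.float64(35.1), np.float64(-10.9)) [1.43 0.18 1.72 0.64 1.28 3.02]
0.2 (array([ 0.35 , -0.363,  0.514]), np.float64(23.6), np.float64(-22.5)) [-0.72  0.24  1.25 -0.14  2.04  3.02] | (array([-0.095,  0.58 ,  0.346]), np.float64(33.7), np.float64(-11.2)) [1.4  0.19 1.73 0.62 1.27 3.02]
0.4 (array([ 0.292, -0.43 ,  0.541]), np.float64(24.1), np.float64(-19.3)) [-0.84  0.25  1.19 -0.23  2.07  3.02] | (array([-0.027,  0.563,  0.31 ]), np.float64(29.5), np.float64(-12.0)) [1.31 0.2  1.77 0.54 1.25 3.02]
1 (array([ 0.176, -0.531,  0.622]), np.float64(24.9), np.float64(-14.7)) [-1.06  0.29  0.98 -0.37  2.15  3.02] | (array([0.158, 0.481, 0.25 ]), np.float64(18.5), np.float64(-11.6)) [1.05 0.2  1.84 0.33 1.22 3.02]
```

```bash
nproc
cat > srch.py <<'E'
from sim import *
import sys,time
from multiprocessing import Pool
from cell import observe
W=.55
def zt(t,p):t,p=np.radians([t,p]);return np.array([-np.sin(t)*np.cos(p),-np.sin(t)*np.sin(p),-np.cos(t)])
T=zt(47,20)
def run(a):
    q0,segs=a;q=q0.copy();cost=0;n=0;best=(9,0)
    for d,sp,m in segs:
        for i in range(m):
            x,A=F(q);q=step(q,[*(A.T@d*1000),sp],W);n+=1
            x,A=F(q)
            if x[2]<.27 or np.hypot(*x[:2])<.22 or abs(x[1])>.75 or x[0]<-.15 : return best
            c=np.arccos(np.clip(A[:,2]@T,-1,1))+.002*n
            if c<best[0]: best=(c,n,q.copy())
    return best
if __name__=="__main__":
    rng=np.random.default_rng(0);q0=observe()['joint_positions'];t0=time.time();pop=[]
    def rnd():
        s=[]
        for _ in range(rng.integers(2,5)):
            d=rng.normal(size=3);d*=.048/np.linalg.norm(d)*rng.choice([1,1,.5]);s.append((d,rng.choice([-.149,0,0,.149]),int(rng.choice([5,10,15]))))
        return s
    def mut(s):
        s=[(d.copy(),p,m) for d,p,m in s];i=rng.integers(len(s));d,p,m=s[i]
        d=d+rng.normal(size=3)*.02;d*=min(1,.048/np.linalg.norm(d))
        if rng.random()<.2:p=rng.choice([-.149,0,.149])
        if rng.random()<.3:m=int(rng.choice([5,10,15]))
        s[i]=(d,p,m)
        if rng.random()<.15 and len(s)<5:s.append(rnd()[0])
        return s
    with Pool() as pool:
        while time.time()-t0<240:
            new=[rnd() if (len(pop)<20 or rng.random()<.2) else mut(pop[rng.integers(min(20,len(pop)))][1]) for _ in range(64)]
            pop+=list(zip(pool.map(run,[(q0,s) for s in new]),new));pop.sort(key=lambda e:e[0][0]);pop=pop[:40]
    for b,s in pop[:1]+pop[10:11]:
        print(b[0],b[1],info(b[2]),b[2].round(2));[print('  ',d.round(3),p,m) for d,p,m in s]
E
OMP_NUM_THREADS=1 python3 srch.py
```

```text
4
0.03768524827643645 17 (array([ 0.512, -0.399,  0.748]), np.float64(47.0), np.float64(20.3)) [-0.39  0.78  0.06 -1.27  2.59  3.02]
   [ 0.047 -0.009  0.007] 0.0 10
   [0.038 0.017 0.023] 0.149 15
0.04476523862493337 20 (array([ 0.23 , -0.572,  0.884]), np.float64(47.1), np.float64(20.3)) [-0.8   0.6   0.06 -1.3   2.37  3.02]
   [ 0.029 -0.013  0.036] 0.0 10
   [ 0.026 -0.028  0.029] 0.149 10
   [0.045 0.008 0.016] -0.149 10
   [-0.029 -0.009  0.037] 0.0 5
   [ 0.017  0.016 -0.006] 0.0 5
```

```bash
cat > gen.py <<'E'
from sim import *
from cell import observe
W=.55
def gen(segs,q=None):
    q=observe()['joint_positions'] if q is None else q;rows=[]
    for d,sp,m in segs:
        for i in range(m):
            x,A=F(q);row=[*[int(v) for v in np.round(A.T@np.array(d)*1000)],sp];rows.append(row);q=step(q,row,W)
    return rows,q
def show(rows):
    for i in range(0,len(rows),5):print([rows[i:i+5]])
def goto(q,target,n,spin):
    rows=[]
    for i in range(n):
        x,A=F(q);row=[*[int(v) for v in np.round(A.T@(np.array(target)-x)*1000/(n-i))],round(spin/n,3)];rows.append(row);q=step(q,row,W)
    return rows,q
E
python3 - <<'E'
from gen import *
r,q=gen([([.047,-.009,.007],0,10),([.038,.017,.023],.149,7)]);show(r);print(info(q),q.round(2))
# then travel
r2,q2=goto(q,[.68,-.05,.45],12,-1.5);print(info(q2),q2.round(2))
r2,q2=goto(q2,[.70,.07,.2],8,-.5);print(info(q2),q2.round(2),F(q2)[1].round(2).tolist())
r2,q2=goto(q2,[.60,.045,.11],8,0);print(info(q2),q2.round(2),F(q2)[1].round(2).tolist())
E
```

```text
[[[-28, -29, -26, 0], [-27, -30, -27, 0], [-27, -30, -27, 0], [-27, -30, -27, 0], [-26, -30, -27, 0]]]
[[[-26, -30, -27, 0], [-26, -31, -26, 0], [-26, -31, -26, 0], [-25, -32, -26, 0], [-24, -33, -26, 0]]]
[[[-30, -5, -36, 0.149], [-28, -4, -38, 0.149], [-26, -2, -40, 0.149], [-23, -1, -42, 0.149], [-20, 1, -43, 0.149]]]
[[[-17, 2, -44, 0.149], [-14, 3, -45, 0.149]]]
(array([ 0.51 , -0.402,  0.748]), np.float64(46.8), np.float64(20.4)) [-0.4   0.78  0.06 -1.27  2.59  3.02]
(array([ 0.681, -0.05 ,  0.45 ]), np.float64(47.4), np.float64(19.3)) [ 0.04  0.84  0.6  -0.36  2.48  2.79]
(array([0.7 , 0.07, 0.2 ]), np.float64(47.4), np.float64(19.3)) [ 0.16  1.01  0.78 -0.15  2.17  2.58] [[0.53, -0.49, -0.69], [-0.81, -0.54, -0.24], [-0.25, 0.69, -0.68]]
(array([0.6  , 0.045, 0.11 ]), np.float64(47.4), np.float64(19.3)) [ 0.15  0.92  1.18 -0.14  1.86  2.62] [[0.53, -0.49, -0.69], [-0.81, -0.54, -0.24], [-0.25, 0.69, -0.68]]
```

Emit:
{"api": "move_arm", "payload": {"rows": [[[-28,-29,-26,0],[-27,-30,-27,0],[-27,-30,-27,0],[-27,-30,-27,0],[-26,-30,-27,0]]]}}

```text
clock: 11.7
eef_pos: [0.4435, -0.5451, 0.6247]
tcp_rot: [-0.325, 0.919, 0.126, -0.183]
wrist_force: [-0.2, -1.8, 0.5]
grip_width: -0.0001
grip_force: 0.0
```

Emit:
{"api": "move_arm", "payload": {"rows": [[[-26,-30,-27,0],[-26,-31,-26,0],[-26,-31,-26,0],[-25,-32,-26,0],[-24,-33,-26,0]]]}}

```text
clock: 12.2
eef_pos: [0.5234, -0.4721, 0.61]
tcp_rot: [-0.337, 0.902, 0.165, -0.212]
wrist_force: [-0.6, -0.1, 0.5]
grip_width: 0.0002
grip_force: 0.0
```

```bash
python3 st.py
python3 - <<'E'
from gen import *
for n in (6,8,10):
    r,q=gen([([.038,.017,.023],.149,n)]);print(info(q),q.round(2))
show(r)
E
```

```text
[-0.65   0.877  0.06  -0.415  2.689  3.016] [ 0.5234 -0.4721  0.61  ] 12.2 F [-0.6 -0.1  0.5]
[[-0.682, -0.538, -0.495], [-0.679, 0.718, 0.155], [0.272, 0.442, -0.855]]
tilt 31.247883036954825 psi -17.405679350086597
(array([ 0.502, -0.39 ,  0.729]), np.float64(47.1), np.float64(9.9)) [-0.43  0.81  0.06 -1.27  2.69  3.02]
(array([ 0.479, -0.386,  0.757]), np.float64(45.9), np.float64(10.6)) [-0.44  0.77  0.06 -1.3   2.69  3.02]
(array([ 0.451, -0.388,  0.783]), np.float64(43.9), np.float64(10.6)) [-0.47  0.72  0.06 -1.3   2.69  3.02]
[[[-31, 2, -36, 0.149], [-28, 4, -38, 0.149], [-25, 6, -40, 0.149], [-22, 8, -42, 0.149], [-18, 9, -43, 0.149]]]
[[[-14, 10, -44, 0.149], [-11, 10, -45, 0.149], [-11, 10, -45, 0.149], [-11, 10, -45, 0.149], [-12, 10, -45, 0.149]]]
```

Tilt is now 31° and the arm follows the model, so I'll run the next five rows.

Emit:
{"api": "move_arm", "payload": {"rows": [[[-31,2,-36,0.149],[-28,4,-38,0.149],[-25,6,-40,0.149],[-22,8,-42,0.149],[-18,9,-43,0.149]]]}}

```text
clock: 12.7
eef_pos: [0.4902, -0.4207, 0.7133]
tcp_rot: [-0.119, 0.922, 0.007, -0.37]
wrist_force: [0.2, -0.5, -0.3]
grip_width: -0.0002
grip_force: 0.0
```

```bash
python3 st.py
python3 - <<'E'
from gen import *
for n in (2,4):
    r,q=gen([([.038,.017,.023],.149,n)]);print(info(q),q.round(2))
show(r)
E
```

```text
[-0.501  0.807  0.06  -1.122  2.689  3.016] [ 0.4902 -0.4207  0.7133] 12.7 F [ 0.2 -0.5 -0.3]
[[-0.699, -0.213, -0.683], [-0.224, 0.972, -0.075], [0.68, 0.101, -0.727]]
tilt 43.40248752242785 psi 6.2567329191971055
(array([ 0.477, -0.397,  0.75 ]), np.float64(46.5), np.float64(9.1)) [-0.46  0.78  0.06 -1.3   2.69  3.02]
(array([ 0.45 , -0.397,  0.776]), np.float64(44.4), np.float64(9.4)) [-0.48  0.73  0.06 -1.3   2.69  3.02]
[[[-15, 11, -44, 0.149], [-11, 11, -45, 0.149], [-11, 11, -45, 0.149], [-11, 11, -45, 0.149]]]
```

Run:
```python
from gen import *
from cell import observe
q0=observe()['joint_positions']
for sp in (0,.3,.6,.9,1.2,-.5):
    r,q=goto(q0,[.72,-.1,.45],10,sp);r2,q2=goto(q,[.72,.08,.25],6,0)
    print(sp,info(q),q.round(2),info(q2),q2.round(2),F(q2)[1][2].round(2))
```

```text
0 (array([ 0.734, -0.135,  0.483]), np.float64(65.4), np.float64(28.1)) [ 0.01  1.17  0.06 -1.29  2.69  3.02] (array([0.767, 0.057, 0.277]), np.float64(79.1), np.float64(40.2)) [ 0.26  1.44  0.06 -1.27  2.69  3.02] [ 0.92  0.35 -0.19]
0.3 (array([ 0.729, -0.147,  0.49 ]), np.float64(65.5), np.float64(27.4)) [-0.    1.16  0.06 -1.3   2.69  3.02] (array([0.767, 0.055, 0.279]), np.float64(79.4), np.float64(40.1)) [ 0.26  1.44  0.06 -1.28  2.69  3.02] [ 0.92  0.34 -0.18]
0.6 (array([ 0.725, -0.158,  0.497]), np.float64(64.9), np.float64(26.6)) [-0.02  1.15  0.06 -1.3   2.69  3.02] (array([0.767, 0.054, 0.28 ]), np.float64(79.4), np.float64(40.0)) [ 0.26  1.44  0.06 -1.28  2.69  3.02] [ 0.92  0.34 -0.18]
0.9 (array([ 0.72 , -0.169,  0.504]), np.float64(64.4), np.float64(25.8)) [-0.03  1.14  0.06 -1.3   2.69  3.02] (array([0.767, 0.052, 0.281]), np.float64(79.3), np.float64(39.9)) [ 0.26  1.44  0.06 -1.29  2.69  3.02] [ 0.92  0.34 -0.19]
1.2 (array([ 0.715, -0.182,  0.512]), np.float64(63.9), np.float64(24.9)) [-0.05  1.13  0.06 -1.3   2.69  3.02] (array([0.767, 0.051, 0.282]), np.float64(79.3), np.float64(39.8)) [ 0.25  1.44  0.06 -1.29  2.69  3.02] [ 0.92  0.34 -0.19]
-0.5 (array([ 0.741, -0.124,  0.468]), np.float64(53.0), np.float64(23.9)) [-0.01  1.12  0.06 -0.87  2.69  3.02] (array([0.768, 0.059, 0.276]), np.float64(66.3), np.float64(34.2)) [ 0.23  1.38  0.06 -0.87  2.69  3.02] [ 0.69  0.61 -0.4 ]
```

Run:
```python
from gen import *
from cell import observe
q0=observe()['joint_positions']
for sp in (-.5,-.7,-1.):
    r,q=goto(q0,[.70,-.1,.47],10,sp);r2,q2=goto(q,[.70,.08,.25],6,-.6)
    print(sp,info(q),q.round(2),info(q2),q2.round(2),F(q2)[1][2].round(2))
    show(r)
```

```text
-0.5 (array([ 0.735, -0.127,  0.49 ]), np.float64(51.6), np.float64(24.4)) [-0.02  1.09  0.06 -0.88  2.69  3.02] (array([0.731, 0.063, 0.262]), np.float64(57.3), np.float64(25.8)) [ 0.19  1.15  0.47 -0.36  2.48  3.02] [ 0.26  0.8  -0.54]
[[[-38, 24, 1, -0.05], [-41, 24, 1, -0.05], [-43, 23, 1, -0.05], [-46, 22, 1, -0.05], [-48, 22, 2, -0.05]]]
[[[-51, 21, 2, -0.05], [-55, 22, 3, -0.05], [-60, 23, 5, -0.05], [-68, 28, 9, -0.05], [-87, 42, 22, -0.05]]]
-0.7 (array([ 0.725, -0.119,  0.485]), np.float64(49.7), np.float64(19.2)) [-0.03  1.05  0.15 -0.68  2.69  3.02] (array([0.7 , 0.08, 0.25]), np.float64(52.2), np.float64(20.5)) [ 0.18  1.03  0.67 -0.19  2.33  3.02] [ 0.1   0.78 -0.61]
[[[-38, 24, 1, -0.07], [-41, 23, 1, -0.07], [-44, 21, 1, -0.07], [-46, 19, 2, -0.07], [-49, 17, 2, -0.07]]]
[[[-52, 15, 3, -0.07], [-55, 13, 4, -0.07], [-60, 11, 6, -0.07], [-66, 12, 9, -0.07], [-79, 18, 21, -0.07]]]
-1.0 (array([ 0.711, -0.106,  0.478]), np.float64(47.3), np.float64(10.6)) [-0.06  0.98  0.26 -0.41  2.67  3.02] (array([0.7 , 0.08, 0.25]), np.float64(47.7), np.float64(11.1)) [ 0.13  0.99  0.71 -0.06  2.27  2.88] [-0.14  0.73 -0.67]
[[[-38, 24, 1, -0.1], [-41, 21, 1, -0.1], [-44, 18, 2, -0.1], [-47, 14, 2, -0.1], [-49, 9, 3, -0.1]]]
[[[-51, 5, 4, -0.1], [-52, 1, 5, -0.1], [-53, -3, 7, -0.1], [-55, -8, 10, -0.1], [-58, -10, 18, -0.1]]]
```

Emit:
{"api": "move_arm", "payload": {"rows": [[[-38,24,1,-0.07],[-41,23,1,-0.07],[-44,21,1,-0.07],[-46,19,2,-0.07],[-47,17,2,-0.07]]]}}

```text
clock: 13.2
eef_pos: [0.6129, -0.308, 0.6228]
tcp_rot: [-0.309, 0.868, 0.053, -0.385]
wrist_force: [0.7, -0.9, 0.5]
grip_width: 0.0
grip_force: 0.0
```

```bash
python3 st.py
python3 - <<'E'
from gen import *
from cell import observe
q0=observe()['joint_positions']
for sp in (-.2,-.35,-.5,-.8):
    r,q=goto(q0,[.70,-.1,.47],5,sp);r2,q2=goto(q,[.72,.08,.25],6,-.6)
    print(sp,info(q),q.round(2),info(q2),q2.round(2),F(q2)[1][2].round(2));show(r)
E
```

```text
[-0.295  0.882  0.143 -0.906  2.689  3.016] [ 0.6129 -0.308   0.6228] 13.2 F [ 0.7 -0.9  0.5]
[[-0.512, -0.495, -0.701], [-0.577, 0.804, -0.146], [0.636, 0.329, -0.698]]
tilt 45.759636548421355 psi 11.786239958257486
-0.2 (array([ 0.734, -0.128,  0.488]), np.float64(50.3), np.float64(22.8)) [-0.03  1.08  0.07 -0.81  2.69  3.02] (array([0.739, 0.068, 0.257]), np.float64(54.6), np.float64(24.2)) [ 0.18  1.15  0.45 -0.31  2.46  3.02] [ 0.21  0.79 -0.58]
[[[-53, 15, 3, -0.04], [-56, 15, 4, -0.04], [-61, 17, 6, -0.04], [-69, 21, 9, -0.04], [-87, 36, 22, -0.04]]]
-0.35 (array([ 0.726, -0.119,  0.485]), np.float64(49.4), np.float64(19.0)) [-0.04  1.05  0.14 -0.68  2.69  3.02] (array([0.721, 0.08 , 0.25 ]), np.float64(51.4), np.float64(20.1)) [ 0.18  1.08  0.58 -0.2   2.37  3.02] [ 0.1   0.78 -0.62]
[[[-53, 15, 3, -0.07], [-56, 13, 4, -0.07], [-60, 12, 6, -0.07], [-66, 12, 10, -0.07], [-81, 18, 21, -0.07]]]
-0.5 (array([ 0.719, -0.109,  0.482]), np.float64(48.5), np.float64(15.0)) [-0.04  1.02  0.2  -0.54  2.69  3.02] (array([0.721, 0.08 , 0.25 ]), np.float64(49.4), np.float64(15.7)) [ 0.15  1.06  0.6  -0.13  2.34  2.95] [-0.02  0.76 -0.65]
[[[-53, 15, 3, -0.1], [-55, 11, 4, -0.1], [-59, 7, 6, -0.1], [-63, 4, 10, -0.1], [-70, 3, 21, -0.1]]]
-0.8 (array([ 0.7 , -0.1 ,  0.47]), np.float64(46.1), np.float64(11.7)) [-0.05  0.91  0.4  -0.35  2.58  2.95] (array([0.72, 0.08, 0.25]), np.float64(46.1), np.float64(11.7)) [ 0.13  1.02  0.64 -0.07  2.28  2.74] [-0.22  0.69 -0.69]
[[[-53, 15, 3, -0.16], [-55, 7, 4, -0.16], [-56, -2, 5, -0.16], [-54, -10, 6, -0.16], [-53, -19, 5, -0.16]]]
```

Emit:
{"api": "move_arm", "payload": {"rows": [[[-47,14,3,-0.07],[-47,12,4,-0.07],[-47,11,5,-0.07],[-47,10,7,-0.07],[-46,10,12,-0.07]]]}}

```text
clock: 13.7
eef_pos: [0.6979, -0.1613, 0.5238]
tcp_rot: [-0.477, 0.779, 0.111, -0.391]
wrist_force: [0.4, 0.2, -0.2]
grip_width: -0.0001
grip_force: 0.0
```

```bash
python3 st.py
python3 - <<'E'
from gen import *
from cell import observe
q0=observe()['joint_positions']
for sp in (-.35,-.7,-1.2):
    r,q=goto(q0,[.74,.08,.30],7,sp);print(sp,info(q),q.round(2),F(q)[1][2].round(2));show(r)
E
```

```text
[-0.1    0.975  0.193 -0.666  2.689  3.016] [ 0.6979 -0.1613  0.5238] 13.7 F [ 0.4  0.2 -0.2]
[[-0.239, -0.656, -0.716], [-0.83, 0.521, -0.2], [0.504, 0.546, -0.669]]
tilt 47.981206722041236 psi 15.604507780831804
-0.35 (array([0.77 , 0.071, 0.312]), np.float64(52.9), np.float64(22.1)) [ 0.17  1.27  0.06 -0.4   2.69  3.02] [ 0.29  0.74 -0.6 ]
[[[-46, -3, 10, -0.05], [-47, -5, 11, -0.05], [-49, -7, 13, -0.05], [-50, -8, 14, -0.05], [-53, -9, 17, -0.05]]]
[[[-57, -8, 22, -0.05], [-67, -3, 37, -0.05]]]
-0.7 (array([0.74, 0.08, 0.3 ]), np.float64(49.0), np.float64(16.1)) [ 0.15  1.09  0.43 -0.16  2.47  2.97] [ 0.03  0.75 -0.66]
[[[-46, -3, 10, -0.1], [-46, -8, 11, -0.1], [-46, -12, 12, -0.1], [-45, -16, 13, -0.1], [-44, -21, 14, -0.1]]]
[[[-42, -25, 14, -0.1], [-39, -29, 14, -0.1]]]
-1.2 (array([0.74 , 0.079, 0.3  ]), np.float64(48.0), np.float64(15.6)) [ 0.15  1.08  0.45 -0.14  2.45  2.5 ] [-0.32  0.67 -0.67]
[[[-46, -3, 10, -0.171], [-45, -11, 10, -0.171], [-43, -19, 10, -0.171], [-39, -26, 10, -0.171], [-34, -32, 10, -0.171]]]
[[[-28, -37, 11, -0.171], [-20, -41, 10, -0.171]]]
```

Emit:
{"api": "move_arm", "payload": {"rows": [[[-46,-3,10,-0.08],[-46,-7,11,-0.08],[-46,-10,12,-0.08],[-46,-13,13,-0.08],[-45,-17,14,-0.08]]]}}

```text
clock: 14.2
eef_pos: [0.7571, 0.0021, 0.3808]
tcp_rot: [-0.626, 0.658, 0.192, -0.372]
wrist_force: [0.8, -0.1, -0.1]
grip_width: -0.0005
grip_force: 0.0
```

```bash
python3 st.py
python3 - <<'E'
from gen import *
from cell import observe
q0=observe()['joint_positions']
for sp in (0,-.2,-.35):
    r,q=goto(q0,[.72,.09,.24],5,sp);print(sp,info(q),q.round(2),F(q)[1][2].round(2));show(r)
E
```

```text
[ 0.073  1.148  0.151 -0.358  2.669  3.016] [0.7571 0.0021 0.3808] 14.2 F [ 0.8 -0.1 -0.1]
[[0.06, -0.681, -0.729], [-0.966, 0.143, -0.213], [0.25, 0.718, -0.65]]
tilt 49.45770352000069 psi 16.308514490107914
0 (array([0.77 , 0.083, 0.253]), np.float64(55.5), np.float64(21.0)) [ 0.18  1.34  0.06 -0.35  2.67  3.02] [ 0.25  0.79 -0.57]
[[[-25, -13, 20, 0.0], [-26, -11, 23, 0.0], [-29, -9, 28, 0.0], [-35, -6, 36, 0.0], [-49, 4, 59, 0.0]]]
-0.2 (array([0.725, 0.084, 0.242]), np.float64(51.2), np.float64(19.0)) [ 0.17  1.09  0.56 -0.18  2.37  3.02] [ 0.08  0.78 -0.63]
[[[-25, -13, 20, -0.04], [-26, -13, 22, -0.04], [-27, -13, 24, -0.04], [-30, -14, 26, -0.04], [-36, -13, 30, -0.04]]]
-0.35 (array([0.72, 0.09, 0.24]), np.float64(49.7), np.float64(16.7)) [ 0.17  1.07  0.59 -0.13  2.34  2.96] [-0.01  0.76 -0.65]
[[[-25, -13, 20, -0.07], [-25, -14, 21, -0.07], [-24, -16, 21, -0.07], [-22, -17, 21, -0.07], [-22, -19, 20, -0.07]]]
```

Emit:
{"api": "move_arm", "payload": {"rows": [[[-25,-13,20,-0.04],[-26,-13,22,-0.04],[-27,-13,24,-0.04],[-29,-14,26,-0.04],[-32,-13,28,-0.04]]]}}

```text
clock: 14.7
eef_pos: [0.7316, 0.079, 0.2451]
tcp_rot: [0.703, -0.566, -0.231, 0.364]
wrist_force: [0.7, 0.6, 0.2]
grip_width: 0.0002
grip_force: 0.0
```

```bash
python3 st.py
python3 - <<'E'
from h import *
im=camera('wrist')[:,:,::-1];sc=camera('scene')[:,:,::-1][80:280,200:470]
cv2.imwrite('pics/w2.png',np.hstack([im,]) if 0 else np.vstack([cv2.resize(im,(640,400)),cv2.resize(sc,(270,200))[:, :].repeat(1,0) if 0 else cv2.copyMakeBorder(sc,0,0,0,370,0)]))
E
```

```text
[ 0.165  1.106  0.525 -0.186  2.387  3.016] [0.7316 0.079  0.2451] 14.7 F [0.7 0.6 0.2]
[[0.253, -0.628, -0.736], [-0.964, -0.093, -0.251], [0.089, 0.773, -0.628]]
tilt 51.07746629020757 psi 18.80428045836431
```

View pics/w2.png

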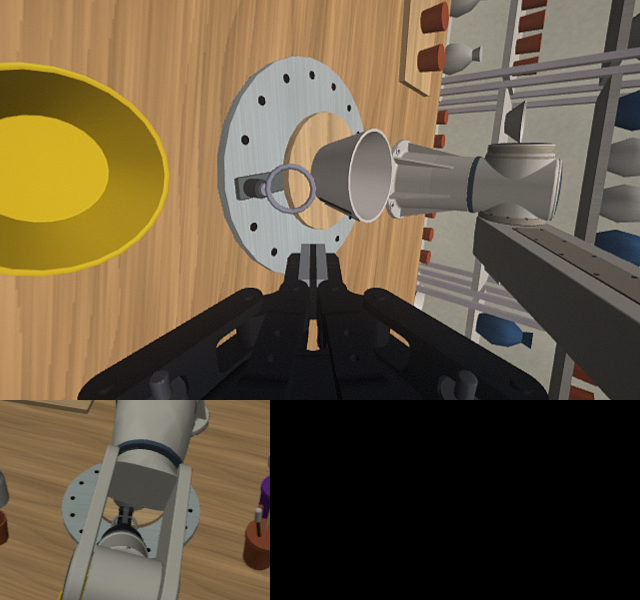

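The wrist view shows the ring at (291,188) and the fingers closed at (313,250). Only the wrist view of the pin is new here, and nothing has been disturbed. The tool is tilted 51° at heading 18.8°, which suits the ring.

Run:
```python
from h import *
print(camera_params("wrist")["camera_matrix"][0])
im=cv2.imread('pics/w2.png')[:400]
hsv=cv2.cvtColor(im[160:220,255:325],cv2.COLOR_BGR2HSV)
x,r=tri([ray("top",304.4,189.1),ray("scene",324.3,206),ray("wrist",291,188.5)]);print(x,r)
# tcp check projection: where TCP shows in wrist image
p=camera_params("wrist");E=p["extrinsics"];K=p["camera_matrix"];s=observe()
def proj(X):
    c=E[:3,:3].T@(X-E[:3,3]);return K[0,2]+K[0,0]*c[0]/-c[2],K[1,2]-K[1,1]*c[1]/-c[2]
print("tcp px",proj(s['eef_pos']),"ring exp px",proj(np.array([.6097,.0447,.105])))
print("yellow",onz("top",305,128,.1))
from scipy.spatial.transform import Rotation as R
M=R.from_quat(s['tcp_rot']).as_matrix();O=np.array([.6095,.0446,.105])
print("O in tool mm",M.T@(O-s['eef_pos'])*1000)
```

```text
[277.04898986   0.         312.71088329]
[0.60895263 0.04531856 0.10749018] [np.float64(0.0023719279094549296), np.float64(0.0013258521607808563), np.float64(0.001723886753159214)]
tcp px (np.float64(311.5030037540796), np.float64(258.28549884639574)) ring exp px (np.float64(288.40554345621626), np.float64(186.57254533544943))
yellow [0.81045209 0.04302978 0.1       ]
O in tool mm [ -7.06925031 -28.77494271 182.92501013]
```

Emit:
{"api": "move_arm", "payload": {"rows": [[[-1,-6,32,0],[-2,-6,32,0],[-1,-6,32,0],[-2,-6,32,0],[-1,-5,30,0]]]}}

```text
clock: 15.3
eef_pos: [0.6413, 0.0309, 0.1288]
tcp_rot: [0.714, -0.551, -0.234, 0.364]
wrist_force: [0.1, 0.2, -0.3]
grip_width: -0.0003
grip_force: 0.0
```

```bash
cat > chk.py <<'E'
from h import *
from scipy.spatial.transform import Rotation as R
s=observe();M=R.from_quat(s['tcp_rot']).as_matrix();O=np.array([.6095,.0446,.105])
print("O in tool mm",(M.T@(O-s['eef_pos'])*1000).round(1))
E
python3 st.py; python3 chk.py
python3 - <<'E'
from h import *
im=camera('wrist')[:,:,::-1];sc=camera('top')[:,:,::-1]
cv2.imwrite('pics/w3.png',np.hstack([cv2.resize(im[100:300,200:400],(500,500)),]))
E
```

```text
[ 0.133  0.996  1.006 -0.181  2.017  3.016] [0.6413 0.0309 0.1288] 15.3 F [ 0.1  0.2 -0.3]
[[0.284, -0.616, -0.735], [-0.957, -0.128, -0.262], [0.067, 0.778, -0.625]]
tilt 51.298520323477156 psi 19.592754012833517
O in tool mm [-23.7  -0.7  34.6]
```

View pics/w3.png

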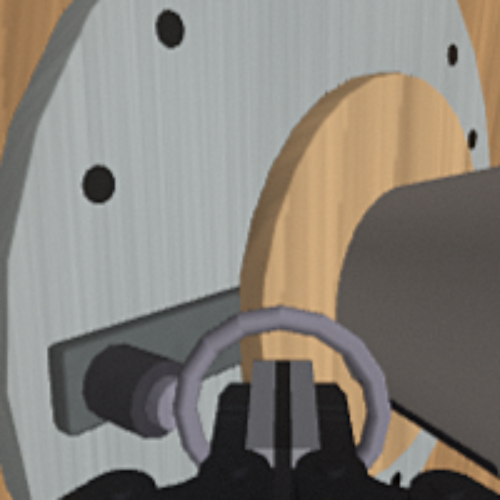

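Emit:
{"api": "move_arm", "payload": {"rows": [[[0,0,0,-0.1],[-12,0,0,0],[-12,-1,0,0],[0,0,0,0]]]}}

```text
clock: 15.8
eef_pos: [0.6339, 0.0572, 0.1282]
tcp_rot: [0.74, -0.514, -0.252, 0.352]
wrist_force: [0.3, 0.2, 0.3]
grip_width: 0.0002
grip_force: 0.0
```

```bash
python3 st.py; python3 chk.py
python3 - <<'E'
from h import *
im=camera('wrist')[:,:,::-1]
cv2.imwrite('pics/w4.png',np.hstack([cv2.resize(im[100:300,200:400],(500,500)),]))
E
```

```text
[ 0.163  0.991  1.018 -0.155  2.016  2.947] [0.6339 0.0572 0.1282] 15.8 F [0.3 0.2 0.3]
[[0.345, -0.584, -0.735], [-0.939, -0.224, -0.262], [-0.011, 0.781, -0.625]]
tilt 51.32753639752682 psi 19.643701684510656
O in tool mm [ 3.7 -1.1 35.8]
```

View pics/w4.png

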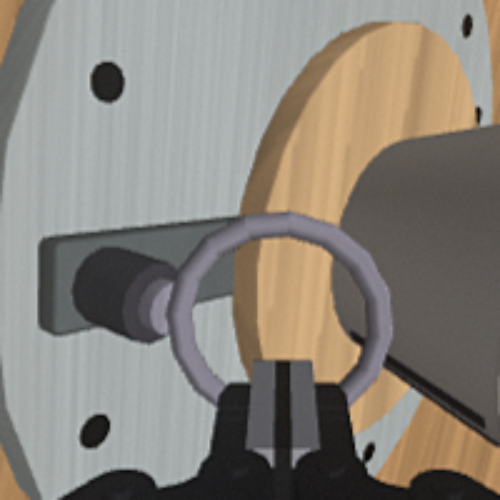

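Run:
```python
from h import *
from scipy.spatial.transform import Rotation as R
p=camera_params("wrist");E=p["extrinsics"];K=p["camera_matrix"];s=observe();M=R.from_quat(s['tcp_rot']).as_matrix()
def proj(X):
    c=E[:3,:3].T@(X-E[:3,3]);return np.round([K[0,2]+K[0,0]*c[0]/-c[2],K[1,2]-K[1,1]*c[1]/-c[2],-c[2]],3)
print(proj(np.array([.6095,.0446,.105])),"seen 312.4 226"); print(proj(s['eef_pos']))
print("axis36",proj(s['eef_pos']+M[:,2]*.036))
x,r=tri([ray("top",304.4,189.1),ray("scene",324.3,206),ray("wrist",312.4,226)]);print(x,r,(M.T@(x-s['eef_pos'])*1000).round(1))
```

```text
[3.10018e+02 2.28752e+02 1.95000e-01] seen 312.4 226
[3.11346e+02 2.58147e+02 1.62000e-01]
axis36 [3.11586e+02 2.32112e+02 1.96000e-01]
[0.60864082 0.04376149 0.105468  ] [np.float64(0.0010540418932862875), np.float64(0.0021561343915036443), np.float64(0.00140175805818078)] [ 3.3 -0.  36. ]
```

Emit:
{"api": "move_arm", "payload": {"rows": [[[4,0,10,0],[0,0,15,0],[0,0,15,0],[0,0,15,0],[0,0,5,0]]]}}

```text
clock: 16.35
eef_pos: [0.5893, 0.0344, 0.0889]
tcp_rot: [0.74, -0.514, -0.254, 0.353]
wrist_force: [0.3, -0.1, 1.5]
grip_width: 0.0
grip_force: 0.0
```

```bash
python3 st.py; python3 chk.py
python3 - <<'E'
from h import *
im=camera('wrist')[:,:,::-1]
cv2.imwrite('pics/w5.png',np.hstack([cv2.resize(im[100:300,200:400],(500,500)),]))
E
```

```text
[ 0.144  0.964  1.177 -0.161  1.887  2.952] [0.5893 0.0344 0.0889] 16.35 F [ 0.3 -0.1  1.5]
[[0.343, -0.581, -0.738], [-0.939, -0.223, -0.261], [-0.012, 0.783, -0.622]]
tilt 51.538863335065614 psi 19.506791964371754
O in tool mm [ -2.9  -1.4 -27.6]
```

View pics/w5.png

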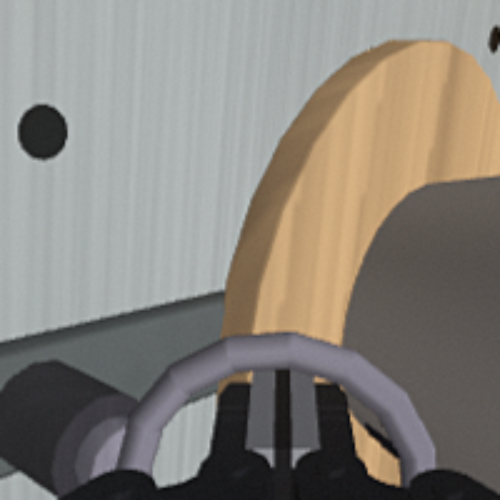

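Emit:
{"api": "move_arm", "payload": {"rows": [[[0,5,-4,0],[0,4,-3,0],[0,0,0,0]]]}}

```text
clock: 16.7
eef_pos: [0.592, 0.0358, 0.1025]
tcp_rot: [0.741, -0.514, -0.252, 0.351]
wrist_force: [2.1, 2.1, -0.6]
grip_width: -0.0002
grip_force: 1.0
```

Emit:
{"api": "move_arm", "payload": {"rows": [[[0,3,-2,0],[0,0,0,0]]]}}

```text
clock: 16.9
eef_pos: [0.5915, 0.0357, 0.1048]
tcp_rot: [0.741, -0.514, -0.252, 0.351]
wrist_force: [4.8, 3.6, -4.1]
grip_width: 0.0001
grip_force: 3.7
```

Emit:
{"api": "move_arm", "payload": {"rows": [[[0,3,-2,0],[0,0,0,0]]]}}

```text
clock: 17.1
eef_pos: [0.5914, 0.0357, 0.108]
tcp_rot: [0.741, -0.514, -0.252, 0.351]
wrist_force: [5.1, 4.9, -6.3]
grip_width: 0.0001
grip_force: 4.7
```

```bash
python3 st.py; python3 chk.py
```

```text
[ 0.146  0.941  1.172 -0.161  1.907  2.948] [0.5914 0.0357 0.108 ] 17.1 F [ 5.1  4.9 -6.3]
[[0.344, -0.585, -0.734], [-0.939, -0.225, -0.261], [-0.013, 0.779, -0.627]]
tilt 51.186939296426395 psi 19.56680366717294
O in tool mm [ -2.1 -15.  -13.7]
```

Emit:
{"api": "move_arm", "payload": {"rows": [[[0,3,-2,0],[0,3,-2,0],[0,2,-2,0],[0,0,0,0]]]}}

```text
clock: 17.5
eef_pos: [0.591, 0.035, 0.1181]
tcp_rot: [0.741, -0.514, -0.252, 0.351]
wrist_force: [6.5, 1.4, -7.0]
grip_width: 0.0001
grip_force: 4.8
```

Emit:
{"api": "move_arm", "payload": {"rows": [[[0,2,-2,0],[0,2,-1,0],[0,0,0,0]]]}}

```text
clock: 17.8
eef_pos: [0.591, 0.0348, 0.1228]
tcp_rot: [0.741, -0.514, -0.252, 0.351]
wrist_force: [7.7, 3.5, -8.5]
grip_width: 0.0003
grip_force: 5.3
```

```bash
python3 st.py
python3 - <<'E'
from h import *
im=camera('wrist')[:,:,::-1];p=camera_params('wrist')
t=camera('top')[:,:,::-1]
cv2.imwrite('pics/w6.png',np.hstack([cv2.resize(im[60:300,160:400],(400,400)),cv2.resize(t[150:270,250:370],(400,400))]))
E
```

```text
[ 0.145  0.924  1.172 -0.164  1.925  2.944] [0.591  0.0348 0.1228] 17.8 F [ 7.7  3.5 -8.5]
[[0.345, -0.585, -0.734], [-0.939, -0.225, -0.262], [-0.012, 0.779, -0.627]]
tilt 51.19697656441656 psi 19.607760787701864
```

View pics/w6.png

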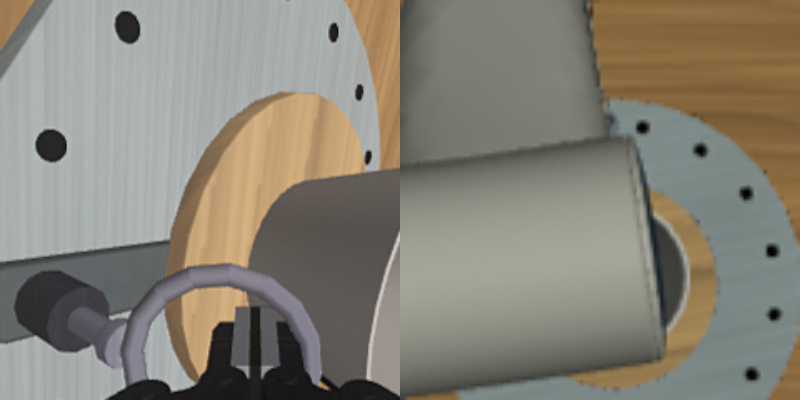

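The pin rod shows clearly above its sleeve at left (85,325), so it is lifted. Next I'll swing the arm to the left.

Emit:
{"api": "move_arm", "payload": {"rows": [[[-5,0,-1,-0.01],[-5,0,-1,-0.01],[-5,0,-1,-0.01],[-5,-1,-1,-0.01],[-5,0,0,-0.01]]]}}

```text
clock: 18.4
eef_pos: [0.5851, 0.0595, 0.1251]
tcp_rot: [0.753, -0.495, -0.261, 0.345]
wrist_force: [6.6, 1.5, -7.9]
grip_width: -0.0
grip_force: 5.3
```

```bash
python3 st.py
cat > ang.py <<'E'
from h import *
import sys
# arm angle: track sleeve/holes via wrist image saved only
im=camera('wrist')[:,:,::-1];cv2.imwrite(f'pics/{sys.argv[1]}.png',cv2.resize(im[60:300,120:420],(500,400)))
E
python3 ang.py w7
```

```text
[ 0.175  0.92   1.176 -0.139  1.93   2.921] [0.5851 0.0595 0.1251] 18.4 F [ 6.6  1.5 -7.9]
[[0.373, -0.566, -0.735], [-0.926, -0.271, -0.262], [-0.051, 0.779, -0.625]]
tilt 51.295113113880646 psi 19.592863877642774
```

View pics/w7.png

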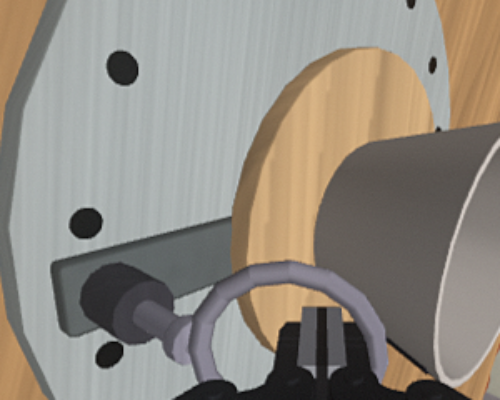

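Emit:
{"api": "move_arm", "payload": {"rows": [[[-5,0,0,-0.01],[-5,0,0,-0.01],[-5,0,1,-0.01],[-5,0,1,0],[-4,0,0,0]]]}}

```text
clock: 18.95
eef_pos: [0.5745, 0.0816, 0.1256]
tcp_rot: [0.761, -0.484, -0.266, 0.341]
wrist_force: [6.2, 2.1, -9.2]
grip_width: 0.0001
grip_force: 5.1
```

```bash
python3 st.py
cat > ring.py <<'E'
from h import *
import sys
# ring pixels: purplish grey; fit ellipse in wrist image
p=camera_params('wrist');im=cv2.cvtColor(camera('wrist'),cv2.COLOR_RGB2BGR)
def proj(X):
    E=p["extrinsics"];K=p["camera_matrix"];c=E[:3,:3].T@(X-E[:3,3]);return np.array([K[0,2]+K[0,0]*c[0]/-c[2],K[1,2]-K[1,1]*c[1]/-c[2]])
C=np.array([.469,.0141]);b=im.astype(int)
# holes: fit theta by sampling: project candidate holes to check calibration; project sleeve top for theta
m=((b[:,:,0]-b[:,:,1]>8)&(b[:,:,2]-b[:,:,1]>=0)&(b[:,:,0]>70)).astype(np.uint8)
n,l,st,c=cv2.connectedComponentsWithStats(m)
k=[i for i in np.argsort(-st[1:,4])[:4]+1];print([(st[i].tolist(),c[i].round(0).tolist()) for i in k])
# score theta, lift: fraction of projected ring-centreline samples that are ring coloured
best=[]
a=np.linspace(0,2*np.pi,90)
for th in np.radians(np.arange(8,42,.25)):
  e=np.array([-np.cos(th),-np.sin(th),0]);t=np.array([-e[1],e[0],0]);u=.5736*e+.8192*np.array([0,0,1])
  for lf in np.arange(0,.025,.001):
    O=np.array([*(C-.144*e[:2]),.105+lf])
    s=0
    for aa in a:
        x,y=proj(O+.0285*(np.cos(aa)*t+np.sin(aa)*u)).astype(int)
        if 0<=x<640 and 0<=y<400:s+=m[y,x]
    best.append((s,round(np.degrees(th),2),round(lf,3)))
best.sort(reverse=True);T=np.array([x for x in best if x[0]>=best[0][0]-1]);print(T[0],T.mean(0).round(4),len(T))
E
echo ok
```

```text
[ 0.202  0.91   1.196 -0.116  1.923  2.918] [0.5745 0.0816 0.1256] 18.95 F [ 6.2  2.1 -9.2]
[[0.39, -0.555, -0.735], [-0.918, -0.299, -0.261], [-0.075, 0.776, -0.626]]
tilt 51.252081873138614 psi 19.579634504244446
ok
```

Emit:
{"api": "move_arm", "payload": {"rows": [[[0,-3,2,0],[0,-3,2,0],[0,0,0,0]]]}}

```text
clock: 19.25
eef_pos: [0.5743, 0.082, 0.1181]
tcp_rot: [0.76, -0.484, -0.267, 0.342]
wrist_force: [5.5, 4.5, -6.9]
grip_width: -0.0001
grip_force: 5.0
```

Emit:
{"api": "move_arm", "payload": {"rows": [[[0,-3,2,0],[0,-2,2,0],[0,0,0,0]]]}}

```text
clock: 19.55
eef_pos: [0.5733, 0.0816, 0.1128]
tcp_rot: [0.76, -0.484, -0.267, 0.343]
wrist_force: [0.2, 0.2, 0.6]
grip_width: -0.0002
grip_force: 0.0
```

```bash
rm ring.py; python3 st.py
```

```text
[ 0.203  0.926  1.198 -0.115  1.91   2.921] [0.5733 0.0816 0.1128] 19.55 F [0.2 0.2 0.6]
[[0.389, -0.551, -0.738], [-0.918, -0.297, -0.262], [-0.075, 0.779, -0.622]]
tilt 51.54265760468209 psi 19.54919236138576
```

Emit:
{"api": "move_arm", "payload": {"rows": [[[0,-4,3,0],[-4,0,1,-0.01],[-4,0,0,-0.01],[0,0,0,0]]]}}

```text
clock: 19.95
eef_pos: [0.5699, 0.0902, 0.1079]
tcp_rot: [0.765, -0.476, -0.27, 0.339]
wrist_force: [-0.6, 0.6, -0.3]
grip_width: 0.0001
grip_force: 0.0
```

Emit:
{"api": "move_arm", "payload": {"rows": [[[-2,0,0,0],[0,0,0,0]]]}}

```text
clock: 20.15
eef_pos: [0.5694, 0.0917, 0.1081]
tcp_rot: [0.765, -0.476, -0.27, 0.339]
wrist_force: [-0.3, -0.6, 0.2]
grip_width: 0.0
grip_force: 0.0
```

Emit:
{"api": "move_arm", "payload": {"rows": [[[-2,0,1,0],[0,0,0,0]]]}}

```text
clock: 20.35
eef_pos: [0.5679, 0.0929, 0.1074]
tcp_rot: [0.765, -0.476, -0.27, 0.339]
wrist_force: [1.2, -1.4, -0.7]
grip_width: -0.0001
grip_force: 0.6
```

```bash
python3 st.py
```

```text
[ 0.217  0.926  1.21  -0.102  1.897  2.915] [0.5679 0.0929 0.1074] 20.35 F [ 1.2 -1.4 -0.7]
[[0.401, -0.545, -0.736], [-0.912, -0.316, -0.262], [-0.09, 0.776, -0.624]]
tilt 51.38151996065664 psi 19.57916559644606
```

Emit:
{"api": "move_arm", "payload": {"rows": [[[-2,0,0,0],[0,0,0,0]]]}}

```text
clock: 20.55
eef_pos: [0.5672, 0.0946, 0.1075]
tcp_rot: [0.765, -0.476, -0.27, 0.339]
wrist_force: [2.1, -2.3, -2.5]
grip_width: -0.0001
grip_force: 1.6
```

Emit:
{"api": "move_arm", "payload": {"rows": [[[-2,0,1,0],[0,0,0,0]]]}}

```text
clock: 20.75
eef_pos: [0.5656, 0.0966, 0.1067]
tcp_rot: [0.765, -0.476, -0.27, 0.339]
wrist_force: [4.3, -1.5, -7.7]
grip_width: -0.0002
grip_force: 4.4
```

Emit:
{"api": "move_arm", "payload": {"rows": [[[-1,0,0,0],[0,0,0,0]]]}}

```text
clock: 20.95
eef_pos: [0.5659, 0.0971, 0.1063]
tcp_rot: [0.765, -0.476, -0.269, 0.339]
wrist_force: [5.0, -3.4, -7.4]
grip_width: 0.0001
grip_force: 4.8
```

```bash
python3 st.py
python3 - <<'E'
from h import *
for n in('scene','wrist'):cv2.imwrite(f'pics/n1{n}.png',camera(n)[:,:,::-1])
E
```

```text
[ 0.223  0.925  1.214 -0.098  1.892  2.921] [0.5659 0.0971 0.1063] 20.95 F [ 5.  -3.4 -7.4]
[[0.401, -0.547, -0.735], [-0.912, -0.317, -0.262], [-0.089, 0.775, -0.626]]
tilt 51.25678395948607 psi 19.61641874778098
```

Emit:
{"api": "move_arm", "payload": {"rows": [[[0,-1,1,0],[0,-1,1,0],[0,0,0,0]]]}}

```text
clock: 21.35
eef_pos: [0.565, 0.0975, 0.1041]
tcp_rot: [0.765, -0.476, -0.27, 0.339]
wrist_force: [6.0, -0.9, -3.8]
grip_width: 0.0001
grip_force: 3.3
```

Emit:
{"api": "move_arm", "payload": {"rows": [[[0,-1,1,0],[0,-1,1,0],[0,0,0,0]]]}}

```text
clock: 21.65
eef_pos: [0.5643, 0.0975, 0.1015]
tcp_rot: [0.765, -0.476, -0.27, 0.339]
wrist_force: [4.5, -0.7, -2.6]
grip_width: -0.0002
grip_force: 2.9
```

Emit:
{"api": "move_arm", "payload": {"rows": [[[0,-1,1,0],[0,-1,1,0],[0,0,0,0]]]}}

```text
clock: 21.95
eef_pos: [0.5636, 0.0976, 0.0988]
tcp_rot: [0.765, -0.476, -0.271, 0.339]
wrist_force: [2.4, -0.7, -2.0]
grip_width: 0.0001
grip_force: 1.9
```

```bash
python3 st.py
```

```text
[ 0.224  0.932  1.219 -0.096  1.883  2.922] [0.5636 0.0976 0.0988] 21.95 F [ 2.4 -0.7 -2. ]
[[0.4, -0.545, -0.737], [-0.912, -0.316, -0.262], [-0.091, 0.777, -0.623]]
tilt 51.45193464994483 psi 19.535415055490517
```

Emit:
{"api": "move_arm", "payload": {"rows": [[[4,0,-1,0],[4,0,-1,0],[4,0,0,0],[0,0,0,0]]]}}

```text
clock: 22.35
eef_pos: [0.5703, 0.0866, 0.0991]
tcp_rot: [0.765, -0.476, -0.27, 0.339]
wrist_force: [-0.1, 0.3, 0.0]
grip_width: 0.0
grip_force: 0.1
```

Emit:
{"api": "move_arm", "payload": {"rows": [[[0,2,-2,0],[0,0,0,0]]]}}

```text
clock: 22.55
eef_pos: [0.5709, 0.0873, 0.102]
tcp_rot: [0.765, -0.476, -0.27, 0.339]
wrist_force: [1.4, 0.9, -1.4]
grip_width: 0.0
grip_force: 1.2
```

Emit:
{"api": "move_arm", "payload": {"rows": [[[0,2,-1,0],[0,0,0,0]]]}}

```text
clock: 22.75
eef_pos: [0.5707, 0.0871, 0.1038]
tcp_rot: [0.765, -0.476, -0.27, 0.338]
wrist_force: [4.2, 3.6, -4.7]
grip_width: 0.0001
grip_force: 3.4
```

```bash
python3 st.py
```

```text
[ 0.21   0.932  1.206 -0.108  1.893  2.908] [0.5707 0.0871 0.1038] 22.75 F [ 4.2  3.6 -4.7]
[[0.401, -0.546, -0.735], [-0.912, -0.317, -0.261], [-0.091, 0.775, -0.625]]
tilt 51.29601025875763 psi 19.554707899000007
```

Contact starts again at the fully-down height, under the target hole, so the pin has dropped. I'll lower the finger clear and withdraw.

Emit:
{"api": "move_arm", "payload": {"rows": [[[0,-4,3,0],[0,-2,1,0],[0,0,0,0]]]}}

```text
clock: 23.05
eef_pos: [0.57, 0.0873, 0.0967]
tcp_rot: [0.765, -0.476, -0.271, 0.34]
wrist_force: [-0.4, -0.3, -1.0]
grip_width: 0.0001
grip_force: 0.0
```

Emit:
{"api": "move_arm", "payload": {"rows": [[[0,0,-10,0],[0,0,-15,0],[0,0,-20,0],[0,0,-25,0],[0,0,-30,0]]]}}

```text
clock: 23.55
eef_pos: [0.6448, 0.1138, 0.1605]
tcp_rot: [0.765, -0.476, -0.271, 0.339]
wrist_force: [0.3, -0.0, 0.8]
grip_width: 0.0003
grip_force: 0.0
```

```bash
python3 st.py
```

```text
[ 0.221  0.998  0.93  -0.109  2.105  2.895] [0.6448 0.1138 0.1605] 23.55 F [ 0.3 -0.   0.8]
[[0.4, -0.545, -0.737], [-0.912, -0.316, -0.262], [-0.09, 0.777, -0.623]]
tilt 51.454561032158786 psi 19.541563971626463
```

Emit:
{"api": "move_arm", "payload": {"rows": [[[0,0,-25,0],[0,0,-25,0],[0,0,-10,0],[0,0,0,0]]]}}

```text
clock: 23.95
eef_pos: [0.6896, 0.1298, 0.198]
tcp_rot: [0.765, -0.477, -0.269, 0.338]
wrist_force: [-0.5, 0.5, 1.2]
grip_width: 0.0001
grip_force: 0.0
```

Run:
```python
from h import *
p=camera_params('wrist');im=cv2.cvtColor(camera('wrist'),cv2.COLOR_RGB2BGR);E=p["extrinsics"];K=p["camera_matrix"]
def proj(X):
    c=E[:3,:3].T@(np.array(X)-E[:3,3]);return np.array([K[0,2]+K[0,0]*c[0]/-c[2],K[1,2]-K[1,1]*c[1]/-c[2]])
t=np.radians(34.8);C=np.array([.469,.0141]);d=np.array([np.cos(t),np.sin(t)])
O=np.array([*(C+.144*d),.105]);pc=proj(O);print("expected ring px",pc)
x0,y0=(pc-40).astype(int);b=im[y0:y0+80,x0:x0+80].astype(int)
m=((b[:,:,0]-b[:,:,1]>8)&(b[:,:,2]>=b[:,:,1]-2)).astype(np.uint8)
n,l,st,c=cv2.connectedComponentsWithStats(m);k=1+np.argmax(st[1:,4])
pts=cv2.findContours((l==k).astype(np.uint8),cv2.RETR_EXTERNAL,cv2.CHAIN_APPROX_NONE)[0][0]
e=cv2.fitEllipse(pts);print("seen",np.array(e[0])+[x0,y0],e[1],st[k])
# dark-hole centroids near the plate -> starting hole (12.3deg) should be visible again, target hole hidden
g=cv2.cvtColor(im,cv2.COLOR_BGR2GRAY)
for a in (-10.2,12.3,34.8,57.3):
    q=proj([*(C+.16*np.array([np.cos(np.radians(a)),np.sin(np.radians(a))])),.03]).astype(int);print(a,q,g[q[1]-2:q[1]+3,q[0]-2:q[0]+3].mean() if 2<q[0]<637 and 2<q[1]<397 else None)
o,dd=ray('wrist',*(np.array(e[0])+[x0,y0]),p)
for z in(.105,.119):
    X=o+dd*(z-o[2])/dd[2];v=X[:2]-C;print(z,"r",np.hypot(*v),"ang",np.degrees(np.arctan2(v[1],v[0])))
s=camera('scene')[:,:,::-1];cv2.imwrite('pics/end.png',s)
# bowl/pot/jar/beaker movement: diff vs start
s0=cv2.imread('pics/scene0.png');t1=camera('top')[:,:,::-1];t0=cv2.imread('pics/top0.png')
for nm,(x,y) in {"pot":(462,225),"jar":(190,165),"beaker":(196,208)}.items():
    print(nm,np.abs(s[y-15:y+15,x-15:x+15].astype(int)-s0[y-15:y+15,x-15:x+15]).mean())
```

```text
expected ring px [306.85310414 191.99564781]
seen [308.82455826 191.28422928] (49.994422912597656, 54.97606658935547) [ 15  15  57  51 629]
-10.2 [266  71] 35.24
12.3 [249 126] 35.48
34.8 [250 180] 102.32
57.3 [264 218] 69.36
0.105 r 0.14074665496437014 ang 35.04490915698561
0.119 r 0.1568510965267315 ang 30.892835583462407
pot 1.7396296296296296
jar 1.3048148148148149
beaker 1.8125925925925925
```

```bash
python3 -c "
from cell import bot
print(bot.hand_in())"
```

```text
the job is handed in; nothing more can be done
None
```

I handed the job in: the arm is one hole towards the brush pot with the pin fully down (last wrist view: ring at 35.0°, hole at 34.8°), the finger is clear of the ring, pot, jar and beaker look unmoved, I didn't re-measure the bowl's centring, and no verdict came back.

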